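Draw a dispenser plunger to its green band and hold it

TASK

Draw the plunger with the orange knob straight out of its leaning barrel, along the barrel's own axis, until the whole green band on its rod has come clear of the black collar while the red band stays hidden inside, and finish while still holding it steady there, so that a colleague can clip a stop on. Pinch the knob gently and do not let the rod bind in the bore or ever draw it so far that the red band shows; leave the grey-knobbed dispenser and everything else on the mat alone.

Things in the scene. Friction and masses are not known exactly. Their poses are not given: they have to be found in the camera images.
- orange_knob (a point): Centre of the orange knob on the plunger to be drawn: a round cap, 28 mm diameter and 28 mm tall, on the rod's top end; the point is the cap's middle, its z axis runs along the rod, out of the barrel. At the start it lies 30 mm above the collar's mouth along the axis, with 16 mm of bare rod under the cap. Thin plastic: a 10 to 15 N pinch is plenty, over 30 N cracks it.
- orange_green (a point): Centre of the green band (10 mm wide) on that plunger's rod, hidden in the barrel at the start, 40 mm below the mouth. Drawing the plunger straight, it begins to show after 35 mm of travel and is wholly clear after 45 mm; a 10 mm red band below it begins to show after 60 mm. So about 52 mm of travel (knob centre 82 mm above the mouth) is right.
- orange_plunger: The plunger itself: white plastic rod, 18.8 mm diameter, with the orange knob on top, 159 mm long in all, 60 to 130 g. Origin at the centre of its lower end, z axis along the rod. It is loose in the bore and starts fully in. Nothing latches: let go of, it slides back down.
- orange_mouth (a point): Centre of the mouth of the orange plunger's barrel, on the top face of its black collar (42 mm diameter, 15 mm tall). Aluminium barrel 33 mm in diameter, bore about 20.8 mm, 115 mm deep. The z axis is the bore's axis, pointing out of the bore and leaning 20 degrees from vertical towards the stand's front; its y axis is level.
- orange_stand: Dark steel stand with the barrel, 110 x 90 mm foot, immovable, somewhere in the middle of the blue mat, left or right of the other. Origin at the centre of its underside; the barrel leans to its -x side, which faces the robot within about 25 degrees. More than 40 N between plunger and barrel counts as binding.
- grey_knob (a point): Centre of the grey knob of the second, otherwise identical dispenser's plunger (bystander, leave alone).
- spool: Blue solder spool standing flat, 54 mm diameter, 32 mm tall; origin at the centre of its underside. Bystander.
- tape: Copper-brown tape roll lying flat, 84 mm diameter, 22 mm tall; origin at the centre of its underside. Bystander.
- tweezers: Steel tweezers lying flat, 115 mm long, 6 mm thick, along x; origin at the middle of the underside. Bystander.
- driver: Red-handled screwdriver lying flat, 150 mm long, along x; origin on its underside. Bystander.
- blower: Black rubber air blower bulb standing on a flat foot, 66 mm diameter, 145 mm tall with its blue nozzle; origin at the centre of its underside. Bystander.
- camera_shell: Opened black camera shell, 100 x 75 x 35 mm; origin at the centre of its underside. Bystander.
- note_pad: Yellow note pad, 76 x 76 x 12 mm; origin at the centre of its underside. Bystander.
Things that resemble listed ones, but are neither listed nor needed, are in the scene too. Leave any turquoise look-alike of the orange_plunger alone.

How it is judged (in metres and radians):
On the way, in this order (a step that is already met when the one before it is completed fails the run):
1. the orange knob is pinched while its plunger is still fully in (contact force between the fingers and orange_plunger above 1 N and z of orange_knob in the frame of orange_mouth below 0.0381 m), for 0.1 s.
2. the plunger is drawn, in line with the bore, until the green band is clear of the collar (z of orange_knob in the frame of orange_mouth between 0.0731 and 0.0921 m and angle between the z axis of orange_knob and the z axis of orange_mouth, either way round below 0.08 rad and contact force between the fingers and orange_plunger above 1 N), for 0.3 s.
At the end, for the whole second after the job is handed in: The orange plunger is held by the fingers, at rest, drawn 43 to 62 mm out of its barrel, in line with the bore within 0.08 rad and 8 mm; the grey plunger is within 8 mm and the other things within 30 mm of where they were (all of step 2 and x of orange_knob in the frame of orange_mouth between -0.008 and 0.008 m and y of orange_knob in the frame of orange_mouth between -0.008 and 0.008 m and linear speed of orange_plunger below 0.01 m/s and distance of grey_knob from where it was at the start of the episode below 0.008 m and distance of each of spool, tape, tweezers, driver, blower, camera_shell, note_pad from where it was at the start of the episode below 0.03 m); the arm keeps its last pose, push and grip.
It fails at once if the orange knob or plunger is pinched or pushed by the fingers with more than 30 N (contact force between the fingers and orange_plunger above 30 N).
It fails at once if the rod binds: over 40 N between plunger and barrel (contact force between orange_plunger and orange_stand above 40 N).
It fails at once if the plunger is drawn too far and the red band shows (over 64 mm) (z of orange_knob in the frame of orange_mouth above 0.0941 m).
It fails at once if the grey plunger is disturbed (distance of grey_knob from where it was at the start of the episode above 0.012 m).
It fails at once if a bystander is shoved (distance of any of spool, tape, tweezers, driver, blower, camera_shell, note_pad from where it was at the start of the episode above 0.04 m).
It also fails if it takes over 35 s, if anything falls off the work surface, if the arm or the gripper's body presses on something with over 40 N, if the wrist force passes 120 N, or if a joint passes its speed limit or range.

ROBOT

A 6-joint arm with a two-finger parallel gripper is mounted at the origin on the work surface. World frame = base frame: x ahead of the robot, y to its left, z up, the work surface at z = 0. Lengths are in mm, angles in rad, forces in N, time in s.
With the tool pointing down it reaches from about 400 to 825 mm from the base axis. Payload 7 kg.
Tool frame: the origin (TCP) lies at the centre of the arm's flange, where the gripper is bolted on; the fingertips stand 178 mm ahead of it and the grasp point (between the pads) lies 159 mm ahead of it; z points along the fingers, y is the direction in which the jaws open and shut (so a half turn about z gives the same grasp; the last joint's range is limited). The gripper opens to 88 mm and grips with 3 to 60 N. Pads are 19 mm wide; open, the fingers measure 130 mm over their backs; the gripper's body (78 mm by 193 mm) begins 47 mm behind the grasp point.
Start: joints at [0.288, 0.359, 0.012, 0, -1.224, -0.288], TCP at [674.979, -0.018, 404.661] pointing down, gripper open.
Joint ranges: [-3.07, 3.07], [-1.43, 2.12], [-1.02, 1.25], [-3.03, 1.67], [-3.05, -0], [-3.03, 3.03]. Speed limits (rad/s): [2.39, 2.39, 3.01, 3.14, 3.14, 3.14].

INTERFACE

Orientations are given as a 3x3 rotation matrix whose columns are the frame's x, y, z axes.
In Python, from rig import read_state, eyes, robot gives the robot as it stands.
- The arm moves only by the tool carry_out, never from a script. Its argument "commands" is a list that holds one entry, the list of rows, each a list of 7 numbers: the opening, from 0 (shut) to 1 (fully open), then the shift along the tool's x, y, z in cm, then the turn, a rotation vector about the tool's x, y, z in degrees. In form: [[[jaw, dx, dy, dz, ax, ay, az], ...]]. A call has 1 to 12 rows; each row is the pose to reach, as a shift and turn from the pose measured when the call began, along the tool's axes at that moment; what a row does not reach only later rows make up. A row lasts 1/8 s, in which the tool goes at most 62.5 mm and 10.7 degrees, less where a joint would pass 70% of its speed; a pose out of reach is approached as far as the arm can. A call with a gripper value outside its range is refused whole. The fingers move at their own pace and stop on an object; "grip_force" is the grip in N (left out, the last holds). Time passes only in rows, so rows that repeat a pose let the fingers close. It gives the time, the measured TCP pose, the force and the opening at its end, in the units of the state.
- read_state(): the state, without advancing time (a new reading comes with each control period).
- eyes.grab_frame(name): name is "scene" or "side" or "wrist"; returns the picture (384x512x3 uint8, red, green, blue); there is no depth.
- eyes.camera_info(name): a dict with "vertical_fov" (degrees; the focal length in pixels is half the picture's height over the tangent of half this angle, whatever the lens; pixels are square), "cx", "cy" (the principal point, pixels), "origin" and "attitude" of the camera in the world. Camera axes: x right, y down, z forward; pixel columns grow to the right and rows downward; lengths in mm; the calibration is good to about 2 mm. A picture is of the moment at which its call begins: read the wrist's pose just before it. camera_info takes no time and is no camera call; for the wrist camera it gives the pose at the moment of the call.
- robot.finish_job(): hands the job in, once; it reports no verdict.
Trained networks look in the newest picture that a camera, given by its name, has taken for a name from the list of things; names that differ only in an ending like _2 or _b are one class to them, and where a whole thing is asked for, a point or a joint stands for the part that bears it (a point fixed in the world has none). Each returns a list of dicts, best first, with "conf" (0 to 1); they miss things now and then, are a little off and sometimes report something else, mostly with a low value. They report only what shows in the picture. A call takes as long as a camera call. They do not tell look-alikes from the thing itself.
- eyes.recognise(camera, label): "centre" ([x, y, z] in mm, in world coordinates, good to about 4 mm: the middle of the surface that is visible of it).
- eyes.pinpoint(camera, label): "centre" ([x, y, z] in mm, in world coordinates, good to about 4 mm: a listed point, or the origin of a listed thing).
The state is a dict: "time_s": time; "qpos": joint angles; "joint_vel": joint speeds; "effort": joint torques, N m; "position": TCP position; "ee_rot": TCP orientation; "wrist_force": force on the tool from outside, world axes, zero at the start; "ft_torque": the same for the moment, N m; "opening": finger opening in mm.
Only numpy, scipy, OpenCV 4.12 (cv2) and the standard library are available. Lean on these libraries where they do the work, as an engineer would, in place of code of your own. Each camera call takes 0.05 s, during which the arm holds its last target. There are 200 camera calls.

## Working session

There is one attempt and no reset: what is moved stays moved. The work goes in short steps, Python scripts to look and compute and a tool call to move; the robot and the scene stay as the last step left them, time stands still between calls to the robot, and variables do not carry over. Pictures are saved under pics/ and viewed, about 8 in all and at most 12, crops included, and the job is handed in when it is done.

Besides the shell and the picture viewer there is one more tool, called after "Call:" in YAML: its name, and indented under it one key for each argument. carry_out: Moves the arm, as the interface text tells. Its arguments: {"type":"object","properties":{"commands":{"type":"array","items":{"type":"array","items":{"type":"array","items":{"type":"number"}}}},"grip_force":{"type":"number"}},"required":["commands"]}

```bash
mkdir -p pics; python3 - <<'E'
from rig import read_state, eyes, robot
import cv2,numpy as np
s=read_state();print(s['time_s'],s['position'],np.round(s['ee_rot'],3).tolist(),s['opening'])
for c in ['scene','side']:
    im=eyes.grab_frame(c);cv2.imwrite(f'pics/{c}0.png',im[:,:,::-1])
    i=eyes.camera_info(c);print(c,i)
    for l in ['orange_knob','orange_mouth','orange_stand','grey_knob']:
        print(l,[(np.round(d['centre'],1).tolist(),round(d['conf'],2)) for d in eyes.pinpoint(c,l)])
a=cv2.imread('pics/scene0.png');b=cv2.imread('pics/side0.png')
cv2.imwrite('pics/both0.png',cv2.resize(np.vstack([a,b]),None,fx=.78,fy=.78))
E
```

```text
0.0 [6.74808673e+02 1.41209012e-03 4.03722167e+02] [[-0.0, -1.0, -0.002], [-1.0, 0.0, -0.0], [0.0, 0.002, -1.0]] 87.25889452357569
scene {'vertical_fov': 46.255714505428784, 'cx': 253.91612147380621, 'cy': 194.21865814198057, 'origin': array([1180.1983577 ,  367.02744178, 1156.18560102]), 'attitude': array([[-0.5576546 ,  0.66443115, -0.49754657],
       [ 0.82990559,  0.45832525, -0.31811111],
       [ 0.01667523, -0.5903128 , -0.80700231]])}
orange_knob [([563.3, -183.3, 166.5], 0.69), ([347.2, -654.8, 10.1], 0.57)]
orange_mouth [([577.4, -185.0, 139.4], 0.9)]
orange_stand [([584.1, -190.0, 1.7], 0.96)]
grey_knob [([532.4, 194.2, 169.7], 0.7)]
side {'vertical_fov': 46.80945351632698, 'cx': 251.74724902782168, 'cy': 192.22621859574124, 'origin': array([-179.24328111, -950.8113415 ,  885.60383931]), 'attitude': array([[ 0.77279482, -0.36713991,  0.51768374],
       [-0.63437798, -0.42271691,  0.64720552],
       [-0.0187813 , -0.82856424, -0.55957891]])}
orange_knob [([348.7, -656.8, 17.9], 0.96), ([563.1, -185.1, 167.3], 0.53)]
orange_mouth [([569.4, -182.8, 140.7], 0.7)]
orange_stand [([581.5, -187.2, 6.0], 0.89)]
grey_knob [([532.7, 196.7, 165.7], 0.56)]
```

View pics/both0.png

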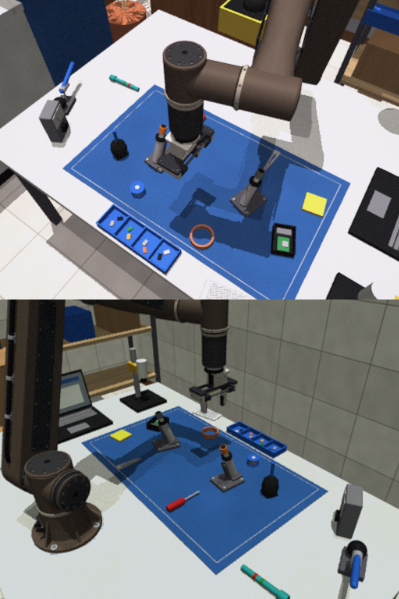

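```bash
cat > h.py <<'E'
import numpy as np,cv2
from rig import read_state, eyes, robot
def K(i):
    f=192/np.tan(np.radians(i['vertical_fov']/2));return f,i['cx'],i['cy']
def proj(i,p):
    f,cx,cy=K(i);c=np.array(i['attitude']).T@(np.array(p)-i['origin']);return np.array([cx+f*c[0]/c[2],cy+f*c[1]/c[2]])
def ray(i,uv):
    f,cx,cy=K(i);return np.array(i['attitude'])@np.array([(uv[0]-cx)/f,(uv[1]-cy)/f,1.])
E
python3 - <<'E'
from h import *
out=[]
for c in ['scene','side']:
    i=eyes.camera_info(c);im=cv2.imread(f'pics/{c}0.png')
    u,v=np.round(proj(i,[580,-185,90])).astype(int);u0,v0=u-40,v-40
    print(c,u0,v0,proj(i,[563,-184,167]))
    out.append(cv2.resize(im[v0:v0+80,u0:u0+80],(400,400),interpolation=cv2.INTER_CUBIC))
    for l in ['blower','driver','spool','grey_knob','orange_green']:
        eyes.grab_frame(c) if l=='blower' else 0
        print(l,[(np.round(d['centre'],0).tolist(),round(d['conf'],2)) for d in eyes.pinpoint(c,l)])
cv2.imwrite('pics/crop1.png',np.hstack(out))
E
```

```text
scene 166 147 [208.4197779  166.59110685]
blower []
driver []
spool [([751.0, -170.0, 6.0], 0.92), ([769.0, 125.0, 6.0], 0.52)]
grey_knob [([533.0, 193.0, 172.0], 0.54)]
orange_green [([343.0, -588.0, 13.0], 0.61), ([588.0, -187.0, 101.0], 0.42)]
side 250 171 [286.55557329 191.79675846]
blower [([655.0, -342.0, 4.0], 0.84)]
driver [([373.0, -171.0, 8.0], 0.83)]
spool [([750.0, -170.0, 3.0], 0.63), ([584.0, -188.0, 7.0], 0.27)]
grey_knob [([531.0, 197.0, 168.0], 0.68)]
orange_green [([343.0, -584.0, 18.0], 0.96), ([585.0, -189.0, 101.0], 0.6)]
```

View pics/crop1.png

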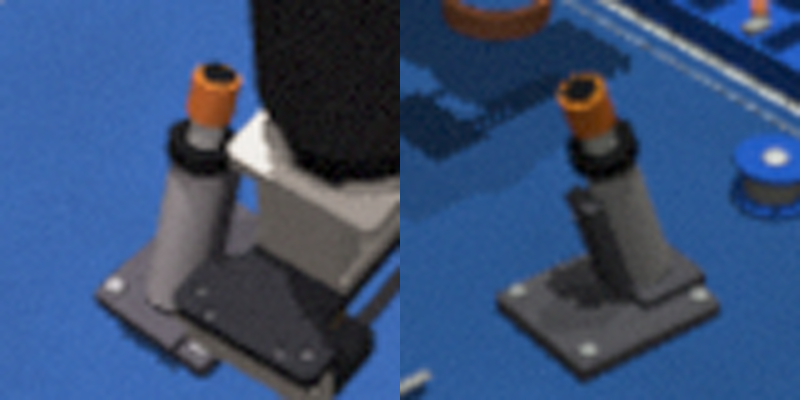

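```bash
python3 - <<'E'
from h import *
from scipy.optimize import least_squares
I={c:eyes.camera_info(c) for c in ['scene','side']}
off={'scene':(166,147,0),'side':(250,171,400)}
px=lambda c,x,y:np.array([off[c][0]+(x-off[c][2]+.5)/5-.5,off[c][1]+(y+.5)/5-.5])
def onplane(c,uv,z):
    d=ray(I[c],uv);o=I[c]['origin'];return o+d*(z-o[2])/d[2]
P={n:onplane('side',px('side',*q),8) for n,q in dict(l=(498,303),b=(582,372),r=(718,305)).items()}
for n in P: print(n,P[n].round(1))
for a,b in ['lb','br']:
    d=P[b]-P[a];print(a+b,np.linalg.norm(d),np.degrees(np.arctan2(d[1],d[0])))
# orange knob blobs
cent={}
for c in I:
    im=cv2.imread(f'pics/{c}0.png');hsv=cv2.cvtColor(im,cv2.COLOR_BGR2HSV)
    u0,v0=off[c][:2];s=hsv[v0+10:v0+29,u0:u0+80]
    m=((s[...,0]<22)&(s[...,1]>120)&(s[...,2]>80)).astype(np.uint8)
    if c=='side': m[:,:30]=0;
    m=cv2.morphologyEx(m,cv2.MORPH_CLOSE,np.ones((5,5)))
    ys,xs=np.nonzero(m);lo,hi=np.array([xs.min(),ys.min()]),np.array([xs.max(),ys.max()])
    cent[c]=np.array([xs.mean()+u0,ys.mean()+v0+10]);print(c,len(xs),cent[c],lo+[u0,v0+10],hi+[u0,v0+10])
bar={'scene':px('scene',191,240),'side':px('side',632,250)}
def ax(yaw):return np.array([-np.sin(.349)*np.cos(yaw),-np.sin(.349)*np.sin(yaw),np.cos(.349)])
def res(p):
    k=p[:3];a=ax(p[3]);r=[]
    for c in I:
        r+=list(proj(I[c],k)-cent[c])
        q0,q1=proj(I[c],k),proj(I[c],k-90*a);d=(q1-q0)/np.linalg.norm(q1-q0)
        e=bar[c]-q0;r.append(d[0]*e[1]-d[1]*e[0])
    return r
s=least_squares(res,[563,-184,167,0]);print(s.x.round(2),np.degrees(s.x[3]),np.round(s.fun,2));print('mouth',s.x[:3]-30*ax(s.x[3]),ax(s.x[3]))
E
```

```text
l [ 535.8 -139.8    8. ]
b [ 530.8 -221.8    8. ]
r [ 638.2 -230.5    8. ]
lb 82.18385578501994 -93.46636019795335
br 107.74729692317509 -4.625525304706359
scene 82 [207.98780488 166.51219512] [204 161] [213 171]
side 101 [287.24752475 192.25742574] [282 186] [292 199]
[ 5.6330e+02 -1.8594e+02  1.6625e+02  1.0000e-01] 5.580453754851653 [-0.16  0.02  0.03 -0.16 -0.    0.03]
mouth [ 573.51481343 -184.93826799  138.05752709] [-0.3403376  -0.03325318  0.93971514]
```

```bash
cat >> h.py <<'E'
from scipy.spatial.transform import Rotation as Ro
def ax(yaw):
    y=np.radians(yaw);return np.array([-np.sin(.349)*np.cos(y),-np.sin(.349)*np.sin(y),np.cos(.349)])
def plan(grasp,yaw):
    s=read_state();R=np.array(s['ee_rot']);z=-ax(yaw)
    x=np.array([np.sin(np.radians(yaw)),-np.cos(np.radians(yaw)),0]);y=np.cross(z,x)
    T=np.column_stack([x,y,z]);p=np.array(grasp)-159*z
    print('t',s['time_s'],'cm',(R.T@(p-s['position'])/10).round(3),'deg',np.degrees(Ro.from_matrix(R.T@T).as_rotvec()).round(2),'open',s['opening'],'wf',np.round(s['wrist_force'],2))
E
python3 - <<'E'
from h import *
plan(np.array([563.2,-185,166.6])+75*ax(-4),-4)
E
```

```text
t 1.1 cm [17.941 19.159  1.816] deg [19.99  0.7   3.96] open 87.51723226314293 wf [ 0.03 -0.6   0.48]
```

Call:
carry_out:
  commands:
    - [[1,3,3.2,0.3,3.3,0.1,0.7],[1,6,6.4,0.6,6.7,0.2,1.3],[1,9,9.6,0.9,10,0.35,2],[1,12,12.8,1.2,13.3,0.5,2.7],[1,15,16,1.5,16.7,0.6,3.3],[1,17,18.2,1.7,19,0.7,3.8],[1,17.94,19.16,1.82,20,0.7,4],[1,17.94,19.16,1.82,20,0.7,4],[1,17.94,19.16,1.82,20,0.7,4]]

```text
time_s: 2.22
position: [484.2, -179.1, 386.7]
ee_rot: [[-0.07, -0.937, 0.341], [-0.998, 0.066, -0.024], [-0.0, -0.342, -0.94]]
wrist_force: [1.0, -0.5, 0.1]
opening: 87.4
```

```bash
python3 - <<'E'
from h import *
plan(np.array([563.2,-185,166.6])+75*ax(-4),-4)
out=[]
for c in ['wrist','side','scene']:
    i=eyes.camera_info(c);im=eyes.grab_frame(c)
    cv2.imwrite(f'pics/{c}1.png',im[:,:,::-1])
    print(c,proj(i,[563.2,-185,166.6]).round(1),proj(i,np.array([563.2,-185,166.6])-30*ax(-4)).round(1))
    for l in ['orange_knob','orange_mouth','orange_stand','grey_knob']:
        print(l,[(np.round(d['centre'],1).tolist(),round(d['conf'],2)) for d in eyes.pinpoint(c,l)])
E
```

```text
t 2.225 cm [ 0.035  0.083 -0.006] deg [-0.02 -0.01 -0.02] open 87.4388395094944 wf [ 0.96 -0.52  0.08]
wrist [260.7 198.4] [260.6 186.1]
orange_knob [([566.3, -182.7, 165.6], 0.91)]
orange_mouth [([571.1, -186.7, 140.9], 0.95)]
orange_stand [([587.2, -188.5, 4.4], 0.89)]
grey_knob []
side [286.8 192. ] [289.3 198.8]
orange_knob [([348.6, -656.2, 15.8], 0.97), ([561.6, -186.0, 167.3], 0.48)]
orange_mouth [([568.8, -183.4, 141.2], 0.72)]
orange_stand [([583.9, -189.2, 7.3], 0.7)]
grey_knob [([654.4, -341.5, 3.9], 0.24)]
scene [208.1 166.6] [206.4 175. ]
orange_knob [([563.5, -186.3, 166.9], 0.69), ([351.1, -656.3, 13.5], 0.64)]
orange_mouth [([583.9, -190.0, 3.4], 0.71), ([577.2, -179.0, 139.3], 0.56)]
orange_stand [([585.2, -189.0, 2.5], 0.88)]
grey_knob [([532.4, 196.8, 168.0], 0.57)]
```

View pics/wrist1.png

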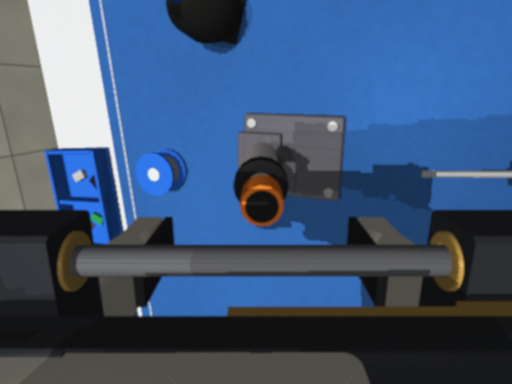

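```bash
python3 - <<'E'
from h import *
i=eyes.camera_info('wrist');print(i['origin'].round(1),i['vertical_fov'])
def onp(uv,z):
    d=ray(i,uv);o=i['origin'];return o+d*(z-o[2])/d[2]
for pts in ([(251,124),(332,127),(328,192)],[(247,113),(345,117),(340,199)]):
    P=[onp(p,8) for p in pts]
    for p in P: print(p.round(1))
    for a,b in ((0,1),(1,2)):
        d=P[b]-P[a];print(np.linalg.norm(d),np.degrees(np.arctan2(d[1],d[0])))
im=cv2.imread('pics/wrist1.png');hsv=cv2.cvtColor(im,cv2.COLOR_BGR2HSV)
m=((hsv[...,0]<22)&(hsv[...,1]>120)&(hsv[...,2]>60));m[:,:230]=0;m[:,300:]=0;m[:165]=0;m[235:]=0
ys,xs=np.nonzero(m);print(xs.min(),xs.max(),ys.min(),ys.max())
for y in (0,-4,-8):
  k=np.array([563.2,-185,166.6]);a=ax(y);
  # projected outline of the knob cylinder
  u=np.cross(a,[0,1,0]);u/=np.linalg.norm(u);v=np.cross(a,u)
  q=np.array([proj(i,k+h*a+14*(np.cos(t)*u+np.sin(t)*v)) for h in(-14,14) for t in np.linspace(0,6.28,60)]);print(y,q.min(0),q.max(0))
E
```

```text
[ 485.1 -248.5  367. ] 59.30816921536017
[ 628.8 -223.1    8. ]
[ 538.3 -216.4    8. ]
[ 543.8 -145.7    8. ]
90.78536200133667 175.76397794263175
70.8347409137286 85.53161995099624
[ 632.7 -235.5    8. ]
[ 525. -226.    8.]
[ 530.9 -138.2    8. ]
108.13603267260555 174.970589541675
88.00971242454447 86.10160010655798
240 283 175 225
0 [236.89881903 173.79641271] [281.75464263 226.35621749]
-4 [236.92551631 173.43464442] [281.76548138 226.65148788]
-8 [236.9203303  173.08554471] [281.74244586 226.92960067]
```

```bash
python3 - <<'E'
import cv2
im=cv2.imread('pics/wrist1.png')[100:240,190:370]
cv2.imwrite('pics/crop2.png',cv2.resize(im,None,fx=4,fy=4,interpolation=cv2.INTER_CUBIC))
E
```

```text
(no output)
```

View pics/crop2.png

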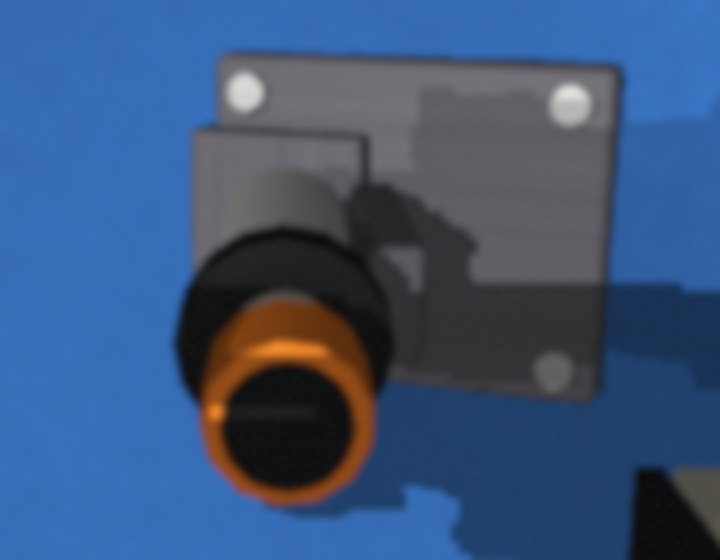

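```bash
python3 - <<'E'
from h import *
plan(np.array([562.3,-185,166.6])+0*ax(-4.2),-4.2)
E
```

```text
t 2.975 cm [-0.015  0.082  7.468] deg [-0.01  0.06  0.14] open 87.68704413490791 wf [0.03 0.15 0.78]
```

Call:
carry_out:
  commands:
    - [[1,0,0.08,1.5,0,0,0.1],[1,0,0.08,3,0,0,0.1],[1,0,0.08,4.5,0,0,0.1],[1,0,0.08,6,0,0,0.1],[1,0,0.08,7,0,0,0.1],[1,0,0.08,7.45,0,0,0.1],[1,0,0.08,7.45,0,0,0.1],[1,0,0.08,7.45,0,0,0.1]]

```text
time_s: 3.98
position: [508.1, -181.2, 316.7]
ee_rot: [[-0.072, -0.937, 0.342], [-0.997, 0.068, -0.024], [-0.001, -0.343, -0.939]]
wrist_force: [1.0, 1.1, -0.4]
opening: 87.9
```

```bash
python3 - <<'E'
from h import *
plan(np.array([562.3,-185,166.6]),-4.2)
out=[]
for c in ['wrist','side']:
    im=eyes.grab_frame(c)[:,:,::-1].copy();cv2.imwrite(f'pics/{c}2.png',im)
    out.append(im)
a=cv2.resize(out[0],(400,300));b=cv2.resize(out[1][150:240,227:347],(400,300),interpolation=cv2.INTER_CUBIC)
cv2.imwrite('pics/g2.png',np.hstack([a,b]))
E
```

```text
t 3.975 cm [-0.017  0.03   0.066] deg [-0.07  0.06  0.05] open 87.90034452857786 wf [ 1.02  1.08 -0.44]
```

View pics/g2.png

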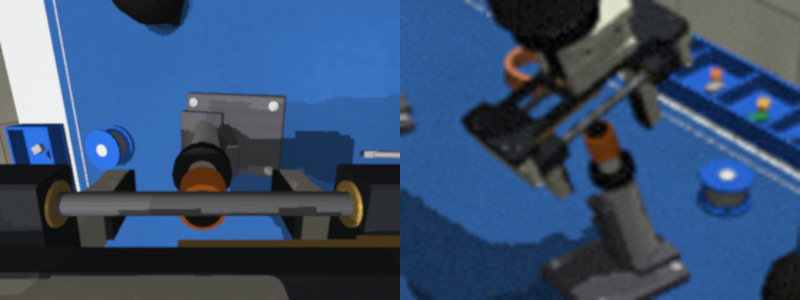

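Call:
carry_out:
  commands:
    - [[0.42,0,0,0,0,0,0],[0.42,0,0,0,0,0,0],[0.42,0,0,0,0,0,0],[0.42,0,0,0,0,0,0],[0.42,0,0,0,0,0,0],[0.42,0,0,0,0,0,0],[0.42,0,0,0,0,0,0],[0.42,0,0,0,0,0,0]]
  grip_force: 10

```text
time_s: 5.08
position: [508.1, -181.2, 316.8]
ee_rot: [[-0.072, -0.937, 0.342], [-0.997, 0.068, -0.024], [-0.001, -0.343, -0.939]]
wrist_force: [0.0, 0.4, 0.7]
opening: 36.9
```

```bash
python3 - <<'E'
from h import *
plan(np.array([562.3,-185,166.6]),-4.2)
i=eyes.camera_info('wrist');im=eyes.grab_frame('wrist')[:,:,::-1]
print(proj(i,[562.3,-185,166.6]))
cv2.imwrite('pics/g3.png',cv2.resize(im[160:320,150:370],None,fx=3,fy=3,interpolation=cv2.INTER_CUBIC))
E
```

```text
t 5.075 cm [-0.016  0.028  0.072] deg [-0.08  0.06  0.05] open 36.925664653636424 wf [0.02 0.42 0.7 ]
[260.05758757 249.31956867]
```

View pics/g3.png

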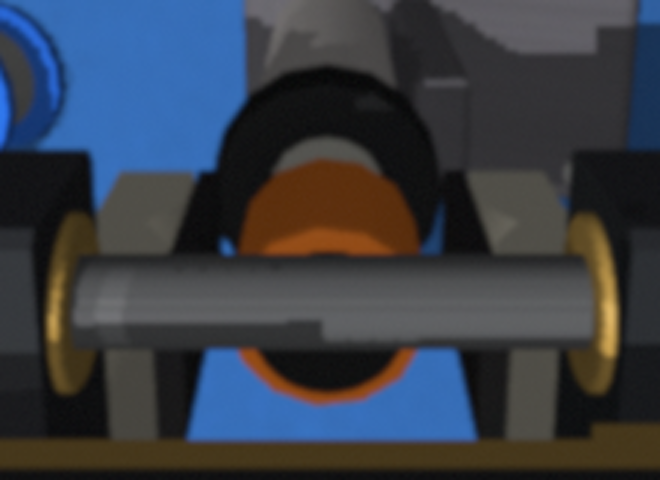

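Call:
carry_out:
  commands:
    - [[0.36,0,0,0,0,0,0],[0.3,0,0,0,0,0,0],[0.25,0,0,0,0,0,0],[0.2,0,0,0,0,0,0],[0,0,0,0,0,0,0],[0,0,0,0,0,0,0],[0,0,0,0,0,0,0]]
  grip_force: 12

```text
time_s: 6.0
position: [508.2, -181.2, 316.9]
ee_rot: [[-0.072, -0.937, 0.343], [-0.997, 0.068, -0.024], [-0.001, -0.344, -0.939]]
wrist_force: [2.3, -0.7, -0.3]
opening: 28.0
```

Call:
carry_out:
  commands:
    - [[0,0,0,-0.3,0,0,0],[0,0,0,-0.6,0,0,0],[0,0,0,-0.9,0,0,0],[0,0,0,-1.2,0,0,0],[0,0,0,-1.5,0,0,0],[0,0,0,-1.8,0,0,0],[0,0,0,-2,0,0,0],[0,0,0,-2,0,0,0]]
  grip_force: 12

```text
time_s: 7.0
position: [501.3, -180.7, 335.9]
ee_rot: [[-0.072, -0.937, 0.343], [-0.997, 0.068, -0.024], [-0.001, -0.344, -0.939]]
wrist_force: [0.0, 0.6, 0.2]
opening: 27.6
```

```bash
python3 - <<'E'
from h import *
plan(np.array([562.3,-185,166.6])+52*ax(-4.2),-4.2)
out=[]
for c in ['wrist','side']:
    im=eyes.grab_frame(c)[:,:,::-1].copy();out.append(im)
a=out[0][120:330,130:410];b=out[1][150:240,227:347]
cv2.imwrite('pics/g4.png',np.hstack([cv2.resize(x,(400,300),interpolation=cv2.INTER_CUBIC) for x in (a,b)]))
E
```

```text
t 7.0 cm [-0.021  0.033 -3.098] deg [-0.11  0.06  0.05] open 27.617758528064407 wf [0.02 0.58 0.2 ]
```

View pics/g4.png

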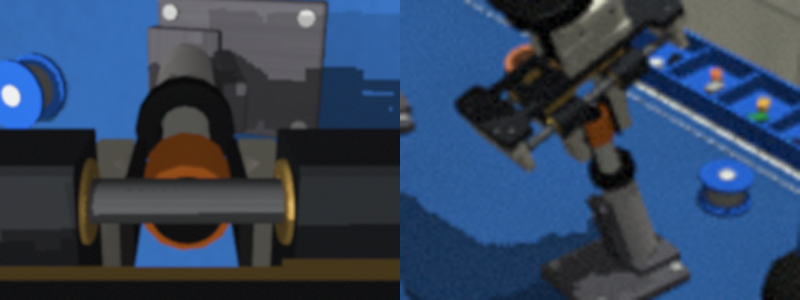

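Call:
carry_out:
  commands:
    - [[0,0,0,-0.4,0,0,0],[0,0,0,-0.8,0,0,0],[0,0,0,-1.2,0,0,0],[0,0,0,-1.6,0,0,0],[0,0,0,-2,0,0,0],[0,0,0,-2.4,0,0,0],[0,0,0,-2.7,0,0,0],[0,0,0,-3,0,0,0],[0,0,0,-3.1,0,0,0],[0,0,0,-3.1,0,0,0],[0,0,0,-3.1,0,0,0],[0,0,0,-3.1,0,0,0]]
  grip_force: 12

```text
time_s: 8.6
position: [490.7, -180.0, 364.8]
ee_rot: [[-0.072, -0.937, 0.343], [-0.997, 0.068, -0.024], [-0.001, -0.344, -0.939]]
wrist_force: [0.6, 0.2, -0.9]
opening: 27.6
```

```bash
python3 - <<'E'
from h import *
plan(np.array([562.3,-185,166.6])+52*ax(-4.2),-4.2)
out=[]
for c in ['wrist','side','scene']:
    im=eyes.grab_frame(c)[:,:,::-1].copy();out.append(im)
    for l in ['orange_knob','orange_green','orange_mouth']:
        print(c,l,[(np.round(d['centre'],1).tolist(),round(d['conf'],2)) for d in eyes.pinpoint(c,l)])
a=out[0][60:330,130:410];b=out[1][150:240,237:331]
cv2.imwrite('pics/g5.png',np.hstack([cv2.resize(x,(400,386),interpolation=cv2.INTER_CUBIC) for x in (a,b)]))
E
```

```text
t 8.6 cm [-0.021  0.035 -0.019] deg [-0.1   0.06  0.05] open 27.645958535651076 wf [ 0.61  0.22 -0.87]
wrist orange_knob [([545.1, -183.5, 215.7], 0.59)]
wrist orange_green [([569.9, -185.9, 153.3], 0.8)]
wrist orange_mouth [([571.4, -188.4, 140.1], 0.74), ([584.8, -188.7, 3.3], 0.51)]
side orange_knob [([346.6, -656.4, 15.3], 0.64), ([754.1, -167.5, -0.1], 0.6), ([544.5, -186.9, 212.8], 0.58)]
side orange_green [([343.3, -582.7, 15.2], 0.72), ([567.3, -185.5, 151.6], 0.54)]
side orange_mouth [([570.5, -186.8, 141.8], 0.83)]
scene orange_knob [([349.2, -658.8, 12.4], 0.62), ([546.2, -183.8, 216.4], 0.48)]
scene orange_green [([340.4, -586.5, 11.7], 0.57), ([429.8, 400.9, 0.9], 0.54), ([570.3, -185.5, 145.3], 0.48)]
scene orange_mouth [([578.4, -181.3, 142.4], 0.81), ([585.9, -188.6, -0.6], 0.29)]
```

View pics/g5.png

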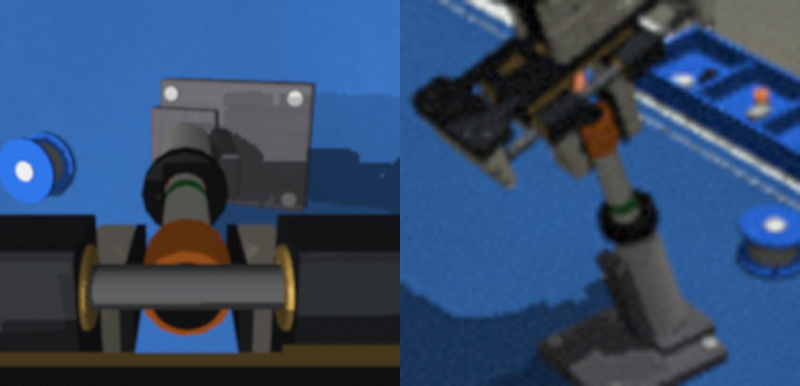

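```bash
python3 - <<'E'
from h import *
a=eyes.grab_frame('wrist')[:,:,::-1][155:225,220:300];b=eyes.grab_frame('side')[:,:,::-1][180:215,272:312]
cv2.imwrite('pics/g6.png',np.hstack([cv2.resize(x,(400,350),interpolation=cv2.INTER_CUBIC) for x in (a,b)]))
E
```

```text
(no output)
```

View pics/g6.png

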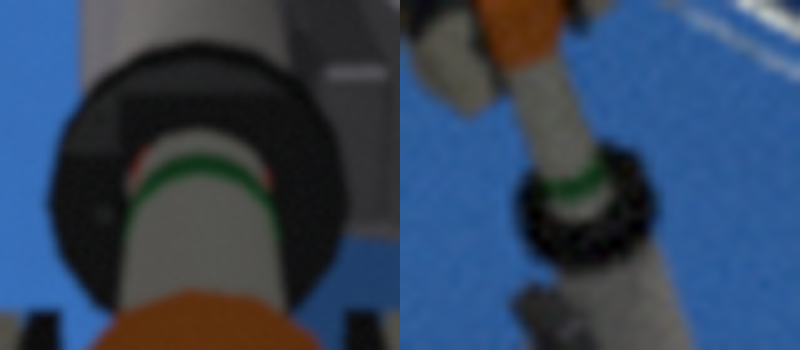

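```bash
python3 - <<'E'
from h import *
s=read_state();print(s['time_s'],np.abs(s['joint_vel']).max(),s['wrist_force'],s['opening'])
print(robot.finish_job())
E
```

```text
9.3 0.0019732836807637606 [ 0.9646082  -0.4246822  -0.49080777] 27.559756087798654
the job is handed in; nothing more can be done
None
```

I pinched the orange knob at 12 N with the tool lined up on the barrel's axis. I then drew the plunger straight out about 51 mm and handed the job in at 9.3 s, still holding it.

**Last checks that agreed:**
- **Travel:** The arm's own position gives 51 mm of travel. The networks' knob position, set against my measured mouth, puts the knob about 81–82 mm above the mouth, where 82 mm is right.
- **Green band:** In the side view the whole green band is clear, with white rod below it and no red showing.
- **Steadiness:** The arm was practically still, wrist force was about 1 N, and the opening was steady at 27.6 mm around the 28 mm knob.

**What disagreed:**
- **Red specks:** The wrist close-up shows faint red specks at the sides of the rod, at the collar. I took this as the red band seen down the bore gap, because the travel figures and the side view both put it inside, but I did not confirm it.
- **Stand angle:** My first fit of the barrel lines gave a stand angle of +5.6°. The foot edges in two views gave about -4°, with lengths close to the known foot size, so I used -4.2°.

**Not checked:** I did not measure the bystanders or the grey dispenser again at the end, but the arm's path stayed clear of them.

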